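# Take the pile off the sharpening stone and put everything in its place

### The job

Take apart the pile on the sharpening stone: stand the steel jigger in the middle of the small round cork coaster, the tin in the middle of the square wooden coaster and the tamper in the middle of the large round rubber mat, each upright and without tipping anything over. Only when these three are in place, lay the bare stone flat in its holder, centred and lengthwise between the two end stops. Leave the milk pitcher and the green cup alone.

Things in the scene. Friction and masses are not known exactly. Their poses are not given: they have to be found in the camera images.
- jigger_mid (a point): Double steel jigger (two cups joined foot to foot at a narrow waist), 44 mm in diameter at both ends, 74 mm tall; it stands upright on the tin at the start. Its collision shape is a solid 44 mm cylinder, so fingers close on 44 mm at any height. The point is its centre, 37 mm above its foot; z is its axis, up. Best held about 14 mm above this point, so that its top does not reach up between the gripper's knuckles.
- tin_mid (a point): Unopened green food tin, a cylinder 57 mm in diameter and 72 mm tall, standing upright on one end of the sharpening stone (either end). The point is its centre, 36 mm above its foot; z is its axis, up. Best held about 14 mm above this point, so that its top does not reach up between the gripper's knuckles.
- tamper_mid (a point): Coffee tamper on the other end of the stone: steel foot 58 mm wide and 24 mm high, black round grip up to 40 mm wide above it, 82 mm tall in all. The point is on its axis, 41 mm above its underside; z up. Best held on the grip about 14 mm above this point. Tin and tamper are 18 mm apart: take them with the fingers over the two long sides of the stone.
- stone_mid (a point): Grey sharpening stone, a block 55 mm wide (x), 150 mm long (y) and 23 mm thick (z), 0.3 to 0.6 kg, lying flat on the counter under the pile. The point is its centre, 11.5 mm above its underside; z points up.
- cork_coaster: Small flat round cork coaster, 68 mm in diameter, 6 mm thick, fixed on the counter. Origin at the centre of its underside, z up. Place of the jigger.
- wood_coaster: Flat square wooden coaster, 86 x 86 mm, 6 mm thick, fixed on the counter. Origin at the centre of its underside, z up. Place of the tin.
- rubber_mat: Large flat round black rubber mat, 88 mm in diameter, 6 mm thick, fixed on the counter. Origin at the centre of its underside, z up. Place of the tamper.
- stone_holder: Fixed holder of the stone: a flat steel bed 40 mm wide (x) and 10 mm high, with a black rubber stop 60 mm wide and 22 mm high across each end; 168 mm clear between the stops along its y axis. The 55 mm wide stone lies on the bed, overhanging it by 7 mm on both long sides. Origin at the centre of its underside, z up, y lengthwise.
- milk_pitcher: Steel milk pitcher, 69 x 98 mm, 80 mm tall, a loose bystander. Origin at the centre of its underside.
- cup: Small green and white cup with a handle, 65 x 91 mm, 55 mm tall, a loose bystander. Origin at the centre of its underside.
There are look-alikes about, which are no part of the job. What is shaped like the part that bears tin_mid but blue or yellow is not meant.

How it is judged:
By the outcome, as a careful person would: the job done as asked, in the order asked, and still so for the second after the job is handed in, with the robot touching nothing.
It also fails if it takes over 120 s, if anything falls off the work surface, if the arm or the gripper's body presses on something with over 40 N, if the wrist force passes 120 N, or if a joint passes its speed limit or range.

### The arm

A 7-joint arm with a two-finger parallel gripper is mounted at the origin on a cart in front of the work surface, level with it; the furniture and walls round the work are solid. World frame = base frame: x ahead of the robot, y to its left, z up, the work surface at z = 0. Lengths are in m, angles in rad, forces in N, time in s.
With the tool pointing down it reaches from about 0.4 to 0.875 m from the base axis. Payload 19.3 kg.
Tool frame: the origin (TCP) lies at the centre of the arm's flange, where the gripper is bolted on; the fingertips stand 173 mm ahead of it and the grasp point (between the pads) lies 155 mm ahead of it; z points along the fingers, y is the line along which they close (so a half turn about z gives the same grasp; the last joint's range is limited). The gripper opens to 85 mm and grips with 20 to 120 N. Pads are 22 mm wide; open, the fingers measure 114 mm over their backs; the gripper's body (76 mm by 85 mm) begins 54 mm behind the grasp point. The pads swing forward as they close: fully open they stand 13 mm farther back than shut.
Start: joints at [1.073, 0.521, -0.036, 1.599, 0.021, 1.021, -0.113], TCP at [0.259, -0.569, 0.405] pointing down, gripper open.
Joint ranges: [-2.91, 2.91], [-0.3, 2.13], [-1.5, 1.42], [0.17, 2.43], [-1.26, 4.41], [0.16, 1.93], [-2.52, 2.52]. Speed limits (rad/s): [1.89, 1.89, 2.39, 2.39, 3.01, 3.01, 3.01].

### API

Orientations are given as [roll, pitch, yaw] about the fixed x, y, z axes, in that order (R = Rz(yaw) Ry(pitch) Rx(roll)).
In Python, from workcell import bot, imaging, job gives the robot as it stands.
- The arm moves only by the tool carry_out, never from a script. Its argument "targets" is a list of rows, each a list of 3 entries, a list of its own where there are three numbers: the shift along the tool's x, y, z in units of 0.25 m (1.0 is 0.25 m), then the turn, a rotation vector about the tool's x, y, z in units of 180 degrees (1.0 is 180 degrees), then the opening, from 0 (shut) to 1 (fully open). In form: [[[tx, ty, tz], [wx, wy, wz], jaw], ...]. A call has 1 to 8 rows; each row shifts and turns the commanded pose from where the row before left it, along the tool's axes as they then stand; what a row does not reach is not made up. A row lasts 1/8 s, in which the tool goes at most 62.5 mm and 10.7 degrees, less where a joint would pass 70% of its speed; a pose out of reach is approached as far as the arm can. A call with a number of a shift or a turn outside -1 to 1 is refused whole. A call with a gripper value outside its range is refused whole. The fingers move at their own pace and stop on an object; "force" is the grip in N (left out, the last holds). Time passes only in rows, so rows that do not move let the fingers close. It gives the time, the measured TCP pose, the force and the opening at its end, in the units of the state.
- bot.observe(): the state, without advancing time (a new reading comes with each control period).
- imaging.grab_frame(name): name is "scene" or "top" or "wrist"; returns a dict with "pixels" (384x512x3 uint8, red, green, blue), "mtx" (3x3 intrinsics, pixels), "cam_to_world" (4x4, takes a point from camera to world coordinates); the wrist camera has in their place "mount" (4x4, takes a point from camera to tool coordinates, whose origin is the TCP and whose axes are the flange's). Camera axes: x right, y down, z forward; pixel columns grow to the right and rows downward; lengths in m; the calibration is good to about 2 mm. A picture is of the moment at which its call begins: read the wrist's pose just before it. There is no depth.
- job.job_done(): hands the job in, once; it reports no verdict.
The state is a dict: "clock": time; "qpos": joint angles; "qd": joint speeds; "joint_efforts": joint torques, N m; "position": TCP position; "tool_rot": TCP orientation; "force": force on the tool from outside, world axes, zero at the start; "moment": the same for the moment, N m; "grip_width": finger opening in m.
Only numpy, scipy, OpenCV 4.12 (cv2) and the standard library are available. Lean on these libraries where they do the work, as an engineer would, in place of code of your own. Each camera call takes 0.05 s, during which the arm holds its last target. There are 200 camera calls.

## Working session

There is one attempt and no reset: what is moved stays moved. The work goes in short steps, Python scripts to look and compute and a tool call to move; the robot and the scene stay as the last step left them, time stands still between calls to the robot, and variables do not carry over. Pictures are saved under pics/ and viewed, on a budget of 14 in all, crops included, one or two more only if the job needs it, and the job is handed in when it is done.

Besides the shell and the picture viewer there is one more tool, called after "Call:" as name([rows], argument=value, ...), one row to a line, values as JSON. carry_out: Moves the arm, as the interface text tells. Its arguments: {"type":"object","properties":{"targets":{"type":"array"},"force":{"type":"number"}},"required":["targets"]}

```bash
mkdir -p pics; ls; cat > h.py <<'E'
import numpy as np, cv2
from workcell import bot, imaging, job
from scipy.spatial.transform import Rotation as R
def save(n,f): cv2.imwrite(f'pics/{f}.png', cv2.cvtColor(n,cv2.COLOR_RGB2BGR))
E
python3 - <<'E'
from h import *
print(bot.observe())
for n in ('scene','top'):
    f=imaging.grab_frame(n); save(f['pixels'],n+'0'); np.savez(n+'0.npz',**f); print(n,f['mtx'].tolist(),np.round(f['cam_to_world'],3).tolist())
E
```

```text
pics
{'clock': 0.0, 'qpos': array([ 1.07280917,  0.52202288, -0.03636362,  1.59995322,  0.02119093,
        1.02107676, -0.11280626]), 'qd': array([ 5.26212292e-04, -2.45448526e-04,  1.30379962e-03, -1.19094859e-03,
        6.42038023e-05,  1.14940380e-03, -1.49856821e-04]), 'joint_efforts': array([ 2.92282202e-04, -9.27111554e+01,  1.97974853e+00, -3.69925153e+01,
        1.80127082e-02,  8.14740022e-03,  6.44597463e-06]), 'position': array([ 0.25923565, -0.56857137,  0.4041393 ]), 'tool_rot': array([-3.14051783e+00,  4.87672217e-05,  4.27796620e-01]), 'force': array([-0.04472578, -0.39269242,  0.22779138]), 'moment': array([-0.0053075 , -0.01942627, -0.00605373]), 'grip_width': 0.08537149834069098}
scene [[395.6896969368332, 0.0, 251.86219238759818], [0.0, 395.6896969368332, 191.57542993925443], [0.0, 0.0, 1.0]] [[-0.832, -0.246, 0.498, -0.105], [-0.555, 0.359, -0.751, 1.01], [0.006, -0.9, -0.435, 0.673], [0.0, 0.0, 0.0, 1.0]]
top [[346.73516429094576, 0.0, 254.43059795365463], [0.0, 346.73516429094576, 192.37966216723694], [0.0, 0.0, 1.0]] [[0.022, -0.99, 0.14, 0.371], [-1.0, -0.022, 0.006, 0.02], [-0.003, -0.14, -0.99, 1.242], [0.0, 0.0, 0.0, 1.0]]
```

View pics/scene0.png

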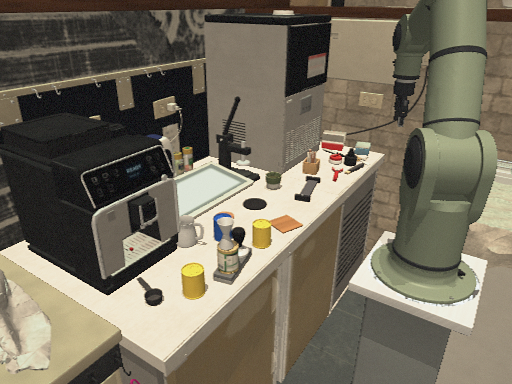

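View pics/top0.png

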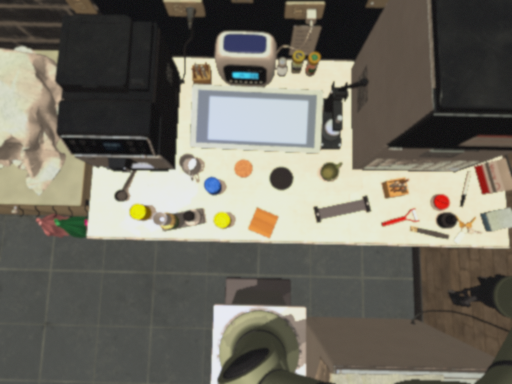

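Scene view: the pile is at about (230,255), with yellow tins at (193,281) and (262,234) and a blue tin at (223,226). Top view: pile at (160-200,217), cork coaster (243,168), rubber mat (281,178), wood coaster (263,222), holder (342,209), pitcher (190,165), cup (330,171). The only green tin candidate is the one on the stone under the jigger. I'll confirm it in an enlarged crop.

```bash
python3 - <<'E'
from h import *
s=np.load('scene0.npz')['pixels'];t=np.load('top0.npz')['pixels']
a=cv2.resize(s[205:295,165:285],None,fx=4,fy=4,interpolation=2)
b=cv2.resize(t[190:240,110:230],None,fx=4,fy=4,interpolation=2)
save(np.vstack([a,b]),'crop1')
save(cv2.resize(t[150:240,170:380],None,fx=3.8,fy=3.8,interpolation=2),'crop2')
E
```

```text
(no output)
```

View pics/crop1.png

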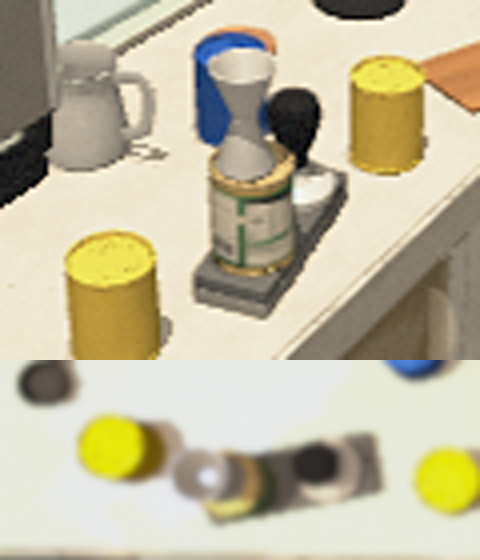

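View pics/crop2.png

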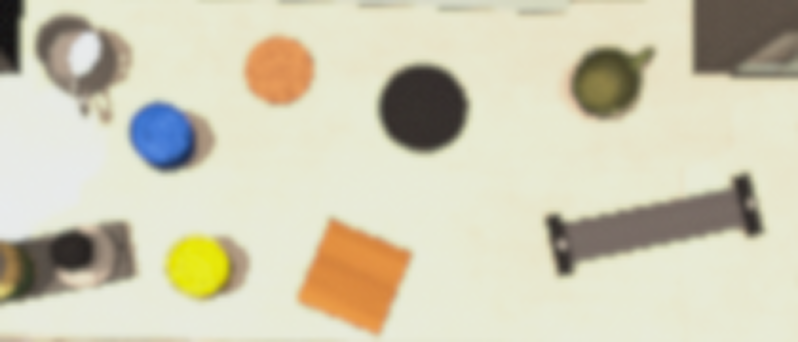

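The crop shows the pile clearly: the green/cream-labelled tin under the steel jigger at scene (228,262), and the tamper at (239,243). The yellow tins at (193,281) and (262,234) and the blue one at (223,226) are look-alikes. Now I'll measure positions.

```bash
cat >> h.py <<'E'
def cast(f,uv,z):
    uv=np.atleast_2d(np.asarray(uv,float)); K=f['mtx'];T=f['cam_to_world']
    d=np.c_[(uv[:,0]-K[0,2])/K[0,0],(uv[:,1]-K[1,2])/K[1,1],np.ones(len(uv))]@T[:3,:3].T
    o=T[:3,3]; return o+d*((z-o[2])/d[:,2])[:,None]
def blob(mask,box,off=(0,0)):
    x0,y0,x1,y1=box; m=np.zeros(mask.shape,np.uint8); m[y0:y1,x0:x1]=mask[y0:y1,x0:x1]
    c=max(cv2.findContours(m,cv2.RETR_EXTERNAL,cv2.CHAIN_APPROX_NONE)[0],key=cv2.contourArea); return c[:,0,:]
def rep(n,f,c,z):
    w=cast(f,c,z)[:,:2]*1000; r=cv2.minAreaRect(w.astype(np.float32)); M=cv2.moments(c); u=(M['m10']/M['m00'],M['m01']/M['m00'])
    print(n,'rect c',np.round(r[0],1),'size',np.round(r[1],1),'ang',round(r[2],1),'centroid',np.round(cast(f,u,z)[0]*1000,1))
    return r
E
python3 - <<'E'
from h import *
f=dict(np.load('top0.npz')); p=f['pixels']; hsv=cv2.cvtColor(p,cv2.COLOR_RGB2HSV); H,S,V=[hsv[...,i] for i in range(3)]
org=(((H<16)&(S>90))*255).astype(np.uint8)
rep('cork',f,blob(org,(232,155,256,182)),.006)
rep('wood',f,blob(org,(245,200,282,240)),.006)
dark=((V<130)*255).astype(np.uint8)
rep('mat',f,blob(dark,(265,162,296,194)),.006)
blk=((V<70)*255).astype(np.uint8)
a=rep('stopL',f,blob(blk,(308,200,326,228)),.022); b=rep('stopR',f,blob(blk,(356,190,376,218)),.022)
d=np.subtract(a[0],b[0]); print('holder mid',np.add(a[0],b[0])/2,np.linalg.norm(d),np.degrees(np.arctan2(d[1],d[0])))
rep('holder',f,blob(dark,(308,190,376,228)),.012)
rep('tamper grip',f,blob((V<60).astype(np.uint8)*255,(180,206,200,224)),.09)
print('jig',cast(f,(160.75,218.75),.169), 'tampertop',cast(f,(189,215.75),.095))
st=blob(((V<170))*255,(162,195,206,222)) if 0 else None
# stone corners from crop: right end
print('stone',np.round(cast(f,[(110+378/4,190+74/4),(110+383/4,190+130/4),(110+212/4,190+163/4),(110+268/4,190+95/4)],.023)*1000))
E
```

```text
cork rect c [635.2  71. ] size [59.4 58.3] ang 1.4 centroid [635.1  70.9   6. ]
wood rect c [439.5  -5. ] size [82.3 82.1] ang 68.2 centroid [439.3  -5.3   6. ]
mat rect c [601.3 -67.6] size [81.  79.7] ang 0.9 centroid [601.  -67.3   6. ]
stopL rect c [ 488.  -191.3] size [10.6  7.1] ang 1.3 centroid [ 488.4 -191.7   22. ]
stopR rect c [ 497.3 -371.3] size [14.2  7.1] ang 1.3 centroid [ 498.  -371.8   22. ]
holder mid [ 492.62216187 -281.28016663] 180.22945472660518 92.96271902711335
holder rect c [ 494.5 -284.5] size [ 54.3 194.4] ang 12.7 centroid [ 493.8 -283.4   12. ]
tamper grip rect c [452.  244.5] size [23.3 30.2] ang 1.3 centroid [451.8 244.4  90. ]
jig [[0.43448764 0.31452092 0.169     ]] tampertop [[0.45085894 0.24180018 0.095     ]]
stone [[483. 202.  23.]
 [433. 196.  23.]
 [401. 344.  23.]
 [462. 298.  23.]]
```

Call:
carry_out([
  [[0,0,0],[0,0,-0.054],1],
  [[0,0,0],[0,0,-0.054],1],
  [[0,0,0],[0,0,-0.054],1],
  [[0,0,0],[0,0,-0.054],1],
  [[0,0,0],[0,0,-0.054],1],
  [[0,0,0],[0,0,-0.054],1],
  [[0,0,0],[0,0,-0.054],1],
  [[0,0,0],[0,0,-0.054],1],
])

```text
clock: 1.1
position: [0.2592, -0.5686, 0.4043]
tool_rot: [-3.141, -0.001, 1.79]
force: [-0.4, -0.0, -0.4]
grip_width: 0.0852
```

Call:
carry_out([
  [[0.2,0.17,0],[0,0,0],1],
  [[0.2,0.17,0],[0,0,0],1],
  [[0.2,0.17,0],[0,0,0],1],
  [[0.2,0.17,0],[0,0,0],1],
  [[0.2,0.17,0],[0,0,0],1],
  [[0.2,0.17,0],[0,0,0],1],
  [[0.2,0.17,0],[0,0,0],1],
  [[0.2,0.17,0],[0,0,0],1],
])

```text
clock: 2.1
position: [0.4953, -0.1258, 0.4047]
tool_rot: [-3.142, 0.0, 1.785]
force: [1.2, -0.2, 0.4]
grip_width: 0.0856
```

```bash
python3 - <<'E'
from h import *
o=bot.observe(); print(o['clock'],o['position'],o['tool_rot'],o['qpos'],o['force'])
f=imaging.grab_frame('wrist'); f.update(position=o['position'],tool_rot=o['tool_rot']); np.savez('w0.npz',**f); print(np.round(f['mount'],3).tolist(),f['mtx'].tolist())
save(f['pixels'],'w0')
E
```

```text
2.1 [ 0.4952979  -0.12582661  0.40467013] [-3.14150610e+00  1.24499441e-04  1.78455745e+00] [ 0.5403807   0.37938682 -0.52470754  1.87665157  0.23104116  0.94555561
  0.12397945] [ 1.24283504 -0.17533503  0.44875263]
[[-0.0, -0.946, -0.323, 0.083], [1.0, -0.001, 0.001, -0.0], [-0.001, -0.323, 0.946, 0.031], [0.0, 0.0, 0.0, 1.0]] [[341.2018889940674, 0.0, 254.0144518234524], [0.0, 341.2018889940674, 196.20377845733634], [0.0, 0.0, 1.0]]
```

View w0.

View pics/w0.png

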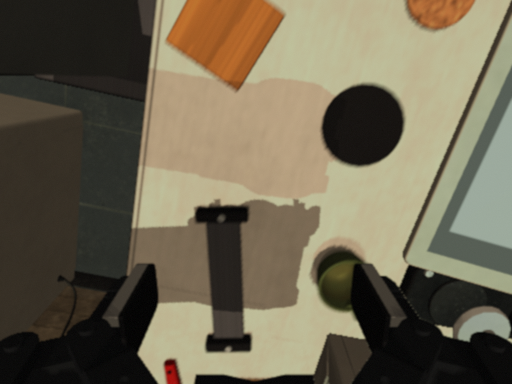

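Call:
carry_out([
  [[0.2,0,-0.06],[0,0,0],1],
  [[0.2,0,-0.06],[0,0,0],1],
  [[0.2,0.01,-0.06],[0,0,0],1],
  [[0.2,0.01,-0.06],[0,0,0],1],
  [[0.2,0.01,-0.06],[0,0,0],1],
  [[0.2,0.01,0],[0,0,0],1],
  [[0.2,0.01,0],[0,0,0],1],
  [[0,0,0],[0,0,0],1],
])

```text
clock: 3.15
position: [0.4314, 0.2202, 0.4796]
tool_rot: [-3.141, -0.001, 1.79]
force: [0.3, -1.1, -0.7]
grip_width: 0.0855
```

```bash
python3 - <<'E'
from h import *
o=bot.observe(); print(o['clock'],o['position'],o['tool_rot'],o['force'])
f=imaging.grab_frame('wrist'); f.update(position=o['position'],tool_rot=o['tool_rot']); np.savez('w1.npz',**f)
save(f['pixels'],'w1')
E
```

```text
3.15 [0.43140572 0.22016291 0.47963807] [-3.14127448e+00 -1.34489643e-03  1.79024785e+00] [ 0.33032147 -1.13887724 -0.69266412]
```

View pics/w1.png

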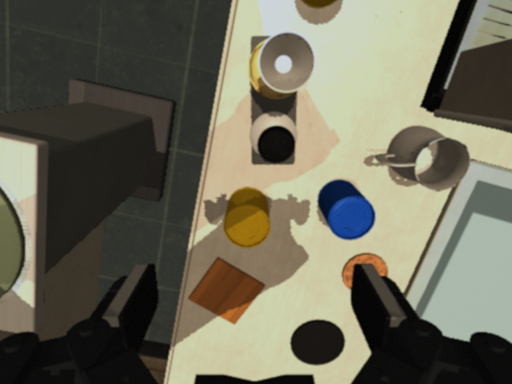

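w0: holder centred at (227,278), mat (363,124), cup (340,277). w1: jigger rim at (284,63), tamper grip (276,140), stone from about (273,38) to (273,163), wood (227,290), cork (365,270).

```bash
cat >> h.py <<'E'
def wf(f):
    T=np.eye(4);T[:3,:3]=R.from_euler('xyz',f['tool_rot']).as_matrix();T[:3,3]=f['position']; f['cam_to_world']=T@f['mount']; return f
def load(n): return wf(dict(np.load(n)))
def grabw(n):
    o=bot.observe(); f=imaging.grab_frame('wrist'); f.update(position=o['position'],tool_rot=o['tool_rot']); np.savez(n+'.npz',**f); save(f['pixels'],n); print('t',round(o['clock'],2),o['position'].round(4),o['tool_rot'].round(4),'F',o['force'].round(1),'w',round(o['grip_width'],4)); return wf(f)
def hsvm(p):
    h=cv2.cvtColor(p,cv2.COLOR_RGB2HSV); return h[...,0],h[...,1],h[...,2]
u8=lambda m:(m*255).astype(np.uint8)
E
python3 - <<'E'
from h import *
f=load('w0.npz'); H,S,V=hsvm(f['pixels'])
rep('mat',f,blob(u8(V<80),(310,70,415,180)),.006)
a=rep('stopN',f,blob(u8(V<45),(185,195,260,232)),.022); b=rep('stopF',f,blob(u8(V<45),(195,328,260,360)),.022)
d=np.subtract(a[0],b[0]); print('holder mid',np.add(a[0],b[0])/2,np.linalg.norm(d),np.degrees(np.arctan2(d[1],d[0])))
rep('wood',f,blob(u8((H<20)&(S>110)&(V>90)),(160,0,290,95)),.006)
f=load('w1.npz'); H,S,V=hsvm(f['pixels'])
rep('mat1',f,blob(u8(V<50),(280,310,350,372)),.006)
rep('wood1',f,blob(u8((H<20)&(S>130)),(180,250,275,335)),.006)
c=blob(u8((H<14)&(S>110)),(335,240,400,300)); e=cv2.fitEllipse(c); print(e); rep('cork1',f,c,.006)
rep('tamper grip',f,blob(u8(V<40),(250,115,305,170)),.09)
g=cv2.cvtColor(f['pixels'],cv2.COLOR_RGB2GRAY)
print('jig eye',cast(f,(284,63),.169))
save(cv2.resize(f['pixels'][20:180,225:335],None,fx=3.7,fy=3.7,interpolation=2),'crop3')
E
```

```text
mat rect c [600.3 -66.4] size [84.6 84.5] ang 20.7 centroid [600.2 -64.8   6. ]
stopN rect c [ 473.8 -196.3] size [56.9 28.9] ang 12.2 centroid [ 474.3 -194.4   22. ]
stopF rect c [ 512.6 -362.1] size [54.1 23.7] ang 12.2 centroid [ 512.8 -362.8   22. ]
holder mid [ 493.2363739  -279.20030975] 170.34208224569394 103.16878424419208
wood rect c [439.4  -4.2] size [85.2 84.9] ang 68.4 centroid [441.4 -10.3   6. ]
mat1 rect c [599.5 -65.8] size [82.2 83.3] ang 12.5 centroid [598.7 -64.6   6. ]
wood1 rect c [437.9  -3.9] size [85.8 84.6] ang 68.5 centroid [437.5  -2.2   6. ]
((364.16241455078125, 271.65625), (32.793670654296875, 41.44971466064453), 70.36719512939453)
cork1 rect c [628.2  77.9] size [64.4 51.1] ang 37.4 centroid [626.   81.6   6. ]
tamper grip rect c [449.9 243. ] size [37.1 37.1] ang 12.5 centroid [450.  243.4  90. ]
jig eye [[0.43320125 0.3182243  0.169     ]]
```

View pics/crop3.png

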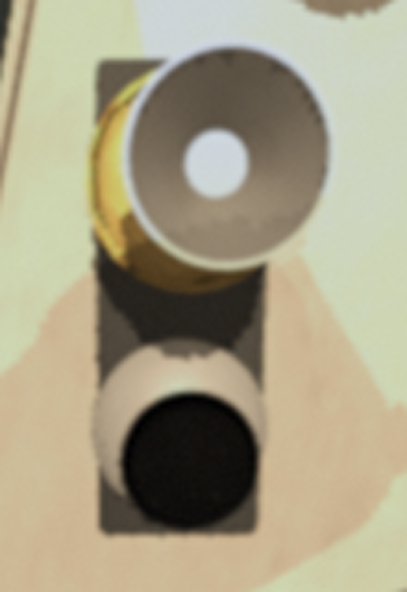

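The crop shows the jigger rim centred at crop (228,157), the stone's corners at (97,60), (98,532), (257,533), the tin under the jigger, and the grip at (190,460). The stone is aligned with the tool yaw.

```bash
python3 - <<'E'
from h import *
f=load('w1.npz'); c=lambda x,y:(225+x/3.7,20+y/3.7)
print('jig',cast(f,[c(228,157),c(127,157),c(330,157)],.169).round(4))
k=cast(f,[c(97,60),c(98,532),c(257,533)],.023); print('stone',k.round(4)); m=(k[0]+k[2])/2; d=k[0]-k[1]; print('mid',m,np.linalg.norm(d),np.degrees(np.arctan2(d[1],d[0])),np.linalg.norm(k[2]-k[1]))
print('tin left',cast(f,[c(90,190)],.095),'tin bot',cast(f,c(185,292),.095))
print('tam foot edges',cast(f,[c(93,420),c(267,420)],.043))
Rt=R.from_euler('xyz',f['tool_rot']).as_matrix(); 
for n,t in (('jig',cast(f,c(228,157),.169)[0]),): print(n,(Rt.T@(np.r_[t[:2],.301]-f['position'])/.25).round(3))
E
```

```text
jig [[0.4351 0.3191 0.169 ]
 [0.4147 0.3145 0.169 ]
 [0.4556 0.3236 0.169 ]]
stone [[0.4003 0.3466 0.023 ]
 [0.4325 0.2018 0.023 ]
 [0.4861 0.2134 0.023 ]]
mid [0.44317229 0.27999619 0.023     ] 0.1483502242284441 102.5356863688945 0.05487686973023427
tin left [[0.40735815 0.3080705  0.095     ]] tin bot [[0.43788095 0.28838588 0.095     ]]
tam foot edges [[0.42212064 0.24187228 0.043     ]
 [0.47638557 0.25394954 0.043     ]]
jig [0.382 0.101 0.715]
```

Call:
carry_out([
  [[0.191,0.05,0.1],[0,0,0],1],
  [[0.191,0.05,0.1],[0,0,0],1],
  [[0,0,0.13],[0,0,0],1],
  [[0,0,0.13],[0,0,0],1],
  [[0,0,0],[0,0,0],1],
], force=40)

```text
clock: 3.82
position: [0.4369, 0.3144, 0.363]
tool_rot: [-3.138, 0.002, 1.784]
force: [0.3, -0.1, 1.0]
grip_width: 0.0852
```

```bash
python3 - <<'E'
from h import *
f=grabw('w2')
E
```

```text
t 3.83 [0.4369 0.3144 0.363 ] [-3.138e+00  1.700e-03  1.784e+00] F [ 0.3 -0.1  1. ] w 0.0852
```

View pics/w2.png

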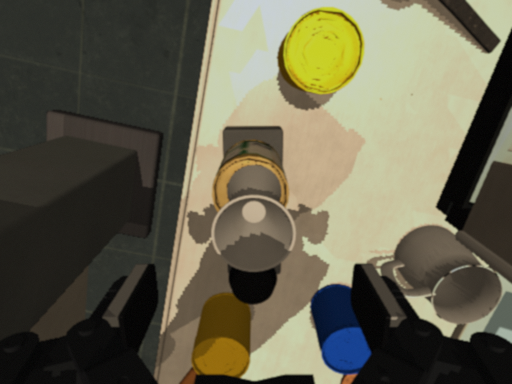

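Here the jigger rim is centred at (254,233), the tin's top rim at about (251,184), the stone's far edge at y=127, and the jigger sits well between the fingers.

```bash
python3 - <<'E'
from h import *
f=load('w2.npz'); Rt=R.from_euler('xyz',f['tool_rot']).as_matrix()
for n,uv,z in (('jig',(254,233),.169),('rimL',(212,233),.169),('rimR',(295,233),.169),('tin',(251,184),.095),('stone far',(253,127),.023)):
    w=cast(f,uv,z)[0]; print(n,w.round(4),(Rt.T@(w-f['position'])).round(4))
E
```

```text
jig [0.4349 0.3207 0.169 ] [6.80e-03 1.00e-04 1.94e-01]
rimL [0.4134 0.316  0.169 ] [ 0.0068 -0.0219  0.1941]
rimR [0.4559 0.3252 0.169 ] [0.0068 0.0216 0.1939]
tin [0.4317 0.3244 0.095 ] [ 0.0113 -0.002   0.268 ]
stone far [0.4262 0.3553 0.023 ] [ 0.0428 -0.0006  0.34  ]
```

Call:
carry_out([
  [[0.027,0,0.1],[0,0,0],1],
  [[0,0,0.1],[0,0,0],1],
  [[0,0,0.048],[0,0,0],1],
  [[0,0,0],[0,0,0],0.4],
  [[0,0,0],[0,0,0],0.4],
  [[0,0,0],[0,0,0],0.4],
  [[0,0,0],[0,0,0],0.4],
  [[0,0,0],[0,0,0],0.4],
], force=40)

```text
clock: 4.88
position: [0.4355, 0.3226, 0.3039]
tool_rot: [3.14, -0.001, 1.785]
force: [-0.4, -0.1, 7.1]
grip_width: 0.0429
```

Call:
carry_out([
  [[0,0,-0.1],[0,0,0],0.3],
  [[0,0,-0.2],[0,0,0],0.3],
  [[-0.15,0,-0.1],[0,0,0],0.3],
  [[-0.2,0,0],[0,0,0],0.3],
  [[-0.2,0.05,0],[0,0,0],0.3],
  [[-0.2,0.1,0],[0,0,0],0.3],
  [[-0.2,0.1,0],[0,0,0],0.3],
  [[-0.2,0.1,0],[0,0,0],0.3],
])

```text
clock: 5.88
position: [0.5828, 0.0583, 0.4035]
tool_rot: [3.141, 0.0, 1.785]
force: [0.6, 1.4, -0.9]
grip_width: 0.0424
```

```bash
python3 - <<'E'
from h import *
f=grabw('w3'); H,S,V=hsvm(f['pixels'])
c=blob(u8((H<16)&(S>90)),(256,0,512,384)); print(cv2.boundingRect(c)); rep('cork',f,c,.006)
E
```

```text
t 5.88 [0.5828 0.0583 0.4035] [3.1406e+00 2.0000e-04 1.7848e+00] F [ 0.6  1.4 -0.9] w 0.0424
(271, 128, 63, 63)
cork rect c [634.9  69.1] size [67.3 68.9] ang 59.1 centroid [634.7  70.2   6. ]
```

View pics/w3.png

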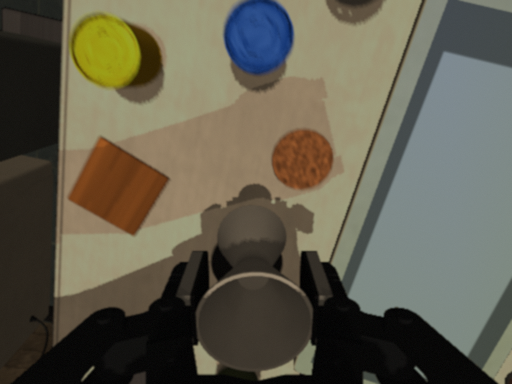

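The jigger is held upright (rim at (254,321)), the cork is fully visible at (303,159), and the blue tin and pitcher are clear.

```bash
cat >> h.py <<'E'
def go(target,yaw=None):
    o=bot.observe(); Rt=R.from_euler('xyz',o['tool_rot']).as_matrix(); print('pose',o['position'].round(4),o['tool_rot'].round(4),'units',(Rt.T@(np.array(target)-o['position'])/.25).round(3))
def intool(f,uv,z):
    Rt=R.from_euler('xyz',f['tool_rot']).as_matrix(); return ((cast(f,uv,z)-f['position'])@Rt).round(4)
E
python3 - <<'E'
from h import *
f=load('w3.npz'); print(intool(f,[(254,321),(196,319),(312,319)],.2715))
go([.6348,.0702,.2165])
E
```

```text
[[ 0.0012  0.      0.132 ]
 [ 0.0021 -0.0206  0.132 ]
 [ 0.0021  0.0207  0.1321]]
pose [0.5864 0.0515 0.4028] [3.1404 0.0032 1.7777] units [0.036 0.204 0.745]
```

Call:
carry_out([
  [[0.036,0.1,0.05],[0,0,0],0.3],
  [[0,0.104,0.1],[0,0,0],0.3],
  [[0,0,0.2],[0,0,0],0.3],
  [[0,0,0.2],[0,0,0],0.3],
  [[0,0,0],[0,0,0],0.3],
  [[0,0,0],[0,0,0],0.3],
])

```text
clock: 6.68
position: [0.6304, 0.0799, 0.2674]
tool_rot: [3.139, -0.0, 1.785]
force: [-0.9, 0.8, -1.0]
grip_width: 0.0431
```

```bash
python3 - <<'E'
from h import *
go([.6348,.0702,.2165])
f=grabw('w4'); H,S,V=hsvm(f['pixels'])
c=blob(u8((H<16)&(S>90)),(150,0,380,384)); w=cast(f,c,.006)[:,:2]*1e3
v=c[:,1]<c[:,1].min()+12; print(cv2.boundingRect(c),'top arc r',np.linalg.norm(w[v]-[634.8,70.2],axis=1).round(1)[::4])
E
```

```text
pose [0.6304 0.0799 0.2674] [ 3.1395e+00 -2.0000e-04  1.7849e+00] units [-0.042  0.009  0.204]
t 6.67 [0.6304 0.0799 0.2674] [ 3.1395e+00 -2.0000e-04  1.7849e+00] F [-0.9  0.8 -1. ] w 0.0431
(209, 169, 93, 77) top arc r [35.3 35.3 34.8 34.6 34.7 34.7 33.9 34.4 34.2 34.3 34.7 34.7 34.9 34.6
 34.6 34.7 35.1]
```

Call:
carry_out([
  [[-0.042,0.009,0.05],[0,0,0],0.3],
  [[0,0,0.1],[0,0,0],0.3],
  [[0,0,0.04],[0,0,0],0.3],
  [[0,0,0],[0,0,0],0.3],
  [[0,0,0],[0,0,0],0.3],
])

```text
clock: 7.35
position: [0.6345, 0.0699, 0.2185]
tool_rot: [3.141, 0.0, 1.785]
force: [-0.0, 0.6, -1.5]
grip_width: 0.0424
```

```bash
python3 - <<'E'
from h import *
go([.6348,.0702,.2155])
E
```

```text
pose [0.6345 0.0699 0.2185] [3.1406 0.     1.785 ] units [0.001 0.001 0.012]
```

Call:
carry_out([
  [[0,0,0.006],[0,0,0],0.3],
  [[0,0,0.006],[0,0,0],0.3],
  [[0,0,0.002],[0,0,0],0.3],
  [[0,0,0],[0,0,0],0.3],
])

```text
clock: 7.85
position: [0.6343, 0.0699, 0.2149]
tool_rot: [3.141, 0.0, 1.785]
force: [-3.5, -0.3, 8.9]
grip_width: 0.0426
```

Call:
carry_out([
  [[0,0,0],[0,0,0],1],
  [[0,0,0],[0,0,0],1],
  [[0,0,0],[0,0,0],1],
  [[0,0,-0.1],[0,0,0],1],
  [[0,0,-0.2],[0,0,0],1],
  [[0,0,-0.2],[0,0,0],1],
  [[0,-0.15,-0.15],[0,0,0],1],
  [[0,-0.2,0],[0,0,0],1],
])

```text
clock: 8.85
position: [0.5484, 0.0516, 0.379]
tool_rot: [3.137, 0.0, 1.785]
force: [0.9, -0.3, -0.9]
grip_width: 0.0851
```

Call:
carry_out([
  [[0.1,-0.15,0],[0,0,0],1],
  [[0.2,-0.06,0],[0,0,0],1],
  [[0.2,0,0],[0,0,0],1],
  [[0.2,0,0],[0,0,0],1],
  [[0.2,0,0],[0,0,0],1],
  [[0.2,0,0],[0,0,0],1],
  [[0,0,0],[0,0,0],1],
  [[0,0,0],[0,0,0],1],
])

```text
clock: 9.85
position: [0.439, 0.3085, 0.3765]
tool_rot: [-3.141, 0.0, 1.785]
force: [1.2, -0.5, -0.1]
grip_width: 0.0855
```

```bash
python3 - <<'E'
from h import *
f=grabw('w5')
E
```

```text
t 9.85 [0.439  0.3085 0.3765] [-3.1413e+00  5.0000e-04  1.7852e+00] F [ 1.2 -0.5 -0.1] w 0.0855
```

View pics/w5.png

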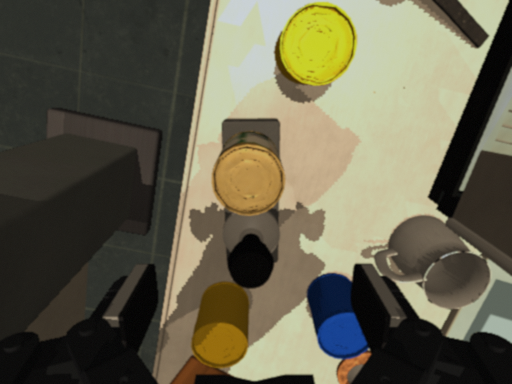

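The tin's top is centred at (248,179), spanning 214 to 283; the tamper grip is at (250,261). The jigger is gone from the pile.

```bash
python3 - <<'E'
from h import *
f=load('w5.npz')
print('tin',cast(f,[(248.5,179),(214,179),(283,179)],.095).round(4).tolist())
print('tamper',cast(f,[(250,261)],.09).round(4),'stone edge',cast(f,[(223,119),(280,119)],.023).round(4).tolist())
t=cast(f,(248.5,179),.095)[0]; go([t[0],t[1],.229])
E
```

```text
tin [[0.4327, 0.3184, 0.095], [0.407, 0.3128, 0.095], [0.4584, 0.324, 0.095]]
tamper [[0.4491 0.2468 0.09  ]] stone edge [[0.4009, 0.3495, 0.023], [0.4525, 0.3607, 0.023]]
pose [0.4393 0.308  0.3766] [-3.1415e+00  6.0000e-04  1.7841e+00] units [ 0.047 -0.017  0.59 ]
```

Call:
carry_out([
  [[0.047,-0.017,0.05],[0,0,0],1],
  [[0,0,0.18],[0,0,0],1],
  [[0,0,0.18],[0,0,0],1],
  [[0,0,0.14],[0,0,0],1],
  [[0,0,0.04],[0,0,0],1],
  [[0,0,0],[0,0,0],1],
])

```text
clock: 10.65
position: [0.4322, 0.3195, 0.2292]
tool_rot: [-3.141, -0.0, 1.785]
force: [0.1, -0.1, 0.4]
grip_width: 0.0854
```

Call:
carry_out([
  [[0,0,0],[0,0,0],0.5],
  [[0,0,0],[0,0,0],0.5],
  [[0,0,0],[0,0,0],0.5],
  [[0,0,0],[0,0,0],0.5],
], force=50)

```text
clock: 11.15
position: [0.4326, 0.3195, 0.2306]
tool_rot: [3.14, -0.001, 1.785]
force: [-1.5, -1.5, 11.4]
grip_width: 0.0565
```

Call:
carry_out([
  [[0,0,-0.1],[0,0,0],0.4],
  [[0,0,-0.2],[0,0,0],0.4],
  [[0,0,-0.2],[0,0,0],0.4],
  [[-0.15,-0.03,-0.05],[0,0,0],0.4],
  [[-0.2,-0.04,0],[0,0,0],0.4],
  [[-0.2,-0.04,0],[0,0,0],0.4],
  [[-0.2,-0.04,0],[0,0,0],0.4],
  [[-0.2,-0.04,0],[0,0,0],0.4],
])

```text
clock: 12.15
position: [0.4361, 0.0755, 0.3674]
tool_rot: [3.14, 0.001, 1.785]
force: [0.8, -0.6, -2.3]
grip_width: 0.0559
```

Call:
carry_out([
  [[-0.2,-0.04,0],[0,0,0],0.4],
  [[-0.12,-0.02,0],[0,0,0],0.4],
  [[0,0,0],[0,0,0],0.4],
  [[0,0,0],[0,0,0],0.4],
])

```text
clock: 12.65
position: [0.4387, -0.0036, 0.3672]
tool_rot: [3.141, 0.0, 1.785]
force: [-0.1, 0.6, -1.4]
grip_width: 0.056
```

```bash
python3 - <<'E'
from h import *
f=grabw('w6'); H,S,V=hsvm(f['pixels'])
c=blob(u8((H<20)&(S>110)&(V>60)),(100,0,400,384)); print(cv2.boundingRect(c)); rep('wood',f,c,.006)
go([.4392,-.0045,.2156])
E
```

```text
t 12.65 [ 0.4387 -0.0036  0.3672] [3.1407e+00 1.0000e-04 1.7852e+00] F [-0.1  0.6 -1.4] w 0.056
(178, 246, 152, 135)
wood rect c [ 478.8 -178.3] size [185.3 176.9] ang 88.5 centroid [ 475.8 -172.5    6. ]
pose [ 0.4387 -0.0033  0.3671] [ 3.1409 -0.      1.786 ] units [-0.005  0.     0.606]
```

View pics/w6.png

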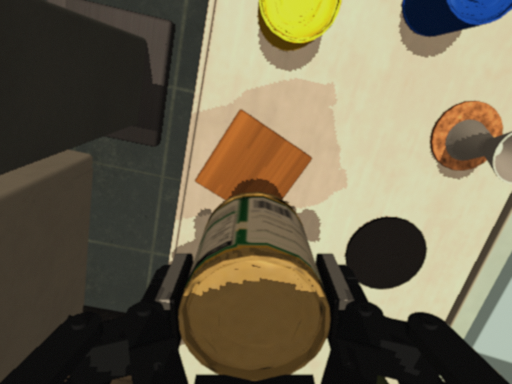

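The tin is held upright (top at (255,315)). The wood coaster's corners are at (243,110), (196,178) and (311,158), and the jigger stands on the cork at (468,140).

```bash
python3 - <<'E'
from h import *
f=load('w6.npz'); print(intool(f,[(255,314),(180,314),(330,314)],.2316))
k=cast(f,[(243,110),(196,178),(311,158)],.006); print(k.round(4).tolist(),'mid',((k[1]+k[2])/2).round(4),np.linalg.norm(k[1]-k[2]))
E
```

```text
[[ 0.0015  0.0004  0.1356]
 [ 0.0015 -0.0271  0.1355]
 [ 0.0014  0.028   0.1356]]
[[0.4173, 0.0488, 0.006], [0.3847, -0.0262, 0.006], [0.4921, 0.018, 0.006]] mid [ 0.4384 -0.0041  0.006 ] 0.1161688716067735
```

Call:
carry_out([
  [[-0.005,0,0.1],[0,0,0],0.4],
  [[0,0,0.2],[0,0,0],0.4],
  [[0,0,0.2],[0,0,0],0.4],
  [[0,0,0.09],[0,0,0],0.4],
  [[0,0,0],[0,0,0],0.4],
])

```text
clock: 13.32
position: [0.4387, -0.0042, 0.2183]
tool_rot: [-3.139, -0.001, 1.787]
force: [0.4, -0.5, -1.0]
grip_width: 0.056
```

Call:
carry_out([
  [[0,0,0.009],[0,0,0],0.4],
  [[0,0,0.007],[0,0,0],0.4],
  [[0,0,0.003],[0,0,0],0.4],
  [[0,0,0],[0,0,0],0.4],
])

```text
clock: 13.82
position: [0.4391, -0.0055, 0.2147]
tool_rot: [3.141, 0.0, 1.785]
force: [-0.3, 0.2, -2.0]
grip_width: 0.0558
```

Call:
carry_out([
  [[0,0,0.003],[0,0,0],0.4],
  [[0,0,0.003],[0,0,0],0.4],
  [[0,0,0],[0,0,0],0.4],
])

```text
clock: 14.2
position: [0.439, -0.0054, 0.2135]
tool_rot: [3.141, 0.001, 1.785]
force: [-3.9, -1.2, 18.4]
grip_width: 0.0563
```

Call:
carry_out([
  [[0,0,0],[0,0,0],1],
  [[0,0,0],[0,0,0],1],
  [[0,0,0],[0,0,0],1],
  [[0,0,-0.15],[0,0,0],1],
  [[0,0,-0.2],[0,0,0],1],
  [[0,0,-0.2],[0,0,0],1],
  [[0.1,0.03,-0.08],[0,0,0],1],
  [[0.2,0.06,0],[0,0,0],1],
])

```text
clock: 15.2
position: [0.4455, 0.0721, 0.372]
tool_rot: [3.139, 0.001, 1.78]
force: [1.3, -0.6, -1.0]
grip_width: 0.0855
```

Call:
carry_out([
  [[0.2,0.06,0],[0,0,0],1],
  [[0.2,0.06,0],[0,0,0],1],
  [[0.2,0.05,0],[0,0,0],1],
  [[0,0,0],[0,0,0],1],
  [[0,0,0],[0,0,0],1],
])

```text
clock: 15.82
position: [0.4546, 0.228, 0.3702]
tool_rot: [-3.141, 0.0, 1.785]
force: [0.5, -0.7, 0.0]
grip_width: 0.0854
```

```bash
python3 - <<'E'
from h import *
f=grabw('w7'); H,S,V=hsvm(f['pixels'])
c=blob(u8(V<45),(210,140,300,270)); print(cv2.boundingRect(c)); rep('grip',f,c,.088)
save(f['pixels'][60:270,150:370].repeat(2,0).repeat(2,1),'w7c')
E
```

```text
t 15.82 [0.4546 0.228  0.3702] [-3.1409e+00  4.0000e-04  1.7852e+00] F [ 0.5 -0.7  0. ] w 0.0854
(227, 148, 52, 50)
grip rect c [450.2 242.9] size [38.9 38.5] ang 12.3 centroid [449.9 243.6  88. ]
```

View pics/w7c.png

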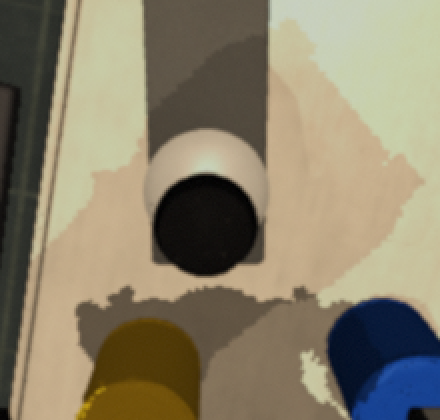

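The tamper grip is at image (253,172) and its foot circle is centred at about (253,156). The stone is otherwise bare.

```bash
python3 - <<'E'
from h import *
f=load('w7.npz'); print(cast(f,[(253,155.5),(222,156),(284,156)],.043).round(4).tolist()); go([.4502,.2435,.234])
E
```

```text
[[0.4496, 0.2468, 0.043], [0.423, 0.2406, 0.043], [0.4764, 0.2522, 0.043]]
pose [0.4548 0.2274 0.3702] [-3.1411e+00  6.0000e-04  1.7841e+00] units [ 0.067 -0.004  0.545]
```

Call:
carry_out([
  [[0.073,-0.004,0.1],[0,0,0],1],
  [[0,0,0.2],[0,0,0],1],
  [[0,0,0.2],[0,0,0],1],
  [[0,0,0.045],[0,0,0],1],
  [[0,0,0],[0,0,0],1],
])

```text
clock: 16.5
position: [0.4502, 0.2456, 0.2348]
tool_rot: [-3.141, 0.0, 1.784]
force: [0.7, 0.4, 0.2]
grip_width: 0.0851
```

Call:
carry_out([
  [[0,0,0],[0,0,0],0.6],
  [[0,0,0],[0,0,0],0.3],
  [[0,0,0],[0,0,0],0.3],
  [[0,0,0],[0,0,0],0.3],
  [[0,0,0],[0,0,0],0.3],
  [[0,0,0],[0,0,0],0.3],
], force=60)

```text
clock: 17.25
position: [0.45, 0.2461, 0.2353]
tool_rot: [3.14, -0.0, 1.785]
force: [-2.3, -2.3, 15.2]
grip_width: 0.0372
```

Call:
carry_out([
  [[0,0,-0.08],[0,0,0],0.2],
  [[0,0,-0.2],[0,0,0],0.2],
  [[0,0,-0.2],[0,0,0],0.2],
  [[-0.15,0,0],[0,0,0],0.2],
  [[-0.2,0.05,0],[0,0,0],0.2],
  [[-0.2,0.05,0],[0,0,0],0.2],
  [[-0.2,0.05,0],[0,0,0],0.2],
  [[-0.2,0.05,0],[0,0,0],0.2],
])

```text
clock: 18.25
position: [0.5496, 0.0227, 0.3545]
tool_rot: [3.141, 0.0, 1.785]
force: [1.4, 0.9, -2.9]
grip_width: 0.0367
```

Call:
carry_out([
  [[-0.2,0.06,0],[0,0,0],0.2],
  [[-0.1,0.06,0],[0,0,0],0.2],
  [[-0.1,0,0],[0,0,0],0.2],
  [[0,0,0],[0,0,0],0.2],
  [[0,0,0],[0,0,0],0.2],
])

```text
clock: 18.88
position: [0.5995, -0.0665, 0.3543]
tool_rot: [-3.142, -0.0, 1.785]
force: [-0.4, 0.2, -3.0]
grip_width: 0.0371
```

```bash
python3 - <<'E'
from h import *
f=grabw('w8'); go([.6003,-.066,.2203])
E
```

```text
t 18.88 [ 0.5995 -0.0665  0.3543] [-3.1415e+00 -4.0000e-04  1.7853e+00] F [-0.4  0.2 -3. ] w 0.0371
pose [ 0.5995 -0.0662  0.3543] [-3.1416e+00 -3.0000e-04  1.7858e+00] units [-0.     0.003  0.536]
```

View pics/w8.png

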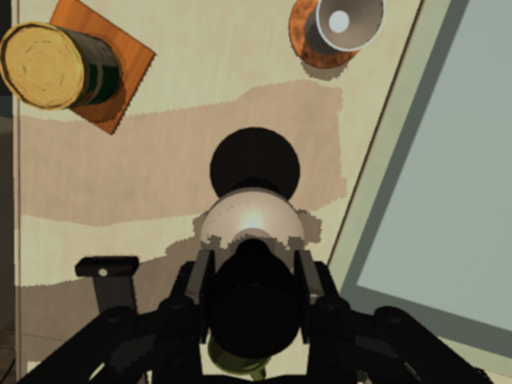

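The tamper is held upright over the mat, with the mat's far edge at (255,127) and its sides at x=211 and 299. The tin is on the wood coaster and the jigger on the cork.

```bash
python3 - <<'E'
from h import *
f=load('w8.npz'); print('mat far edge in tool (expect x .044)',intool(f,[(255,127),(211,168),(299,168)],.006).tolist())
print('foot far edge (expect x .029)',intool(f,[(252,187)],.3543-.2123+.022).tolist(), intool(f,[(201,235),(304,235)],.3543-.2123+.02).tolist())
E
```

```text
mat far edge in tool (expect x .044) [[0.0417, 0.0012, 0.3483], [0.003, -0.0408, 0.3483], [0.0029, 0.0433, 0.3483]]
foot far edge (expect x .029) [[0.0332, -0.0009, 0.1903]] [[0.0065, -0.0274, 0.1923], [0.0064, 0.0261, 0.1923]]
```

Call:
carry_out([
  [[0,0.003,0.1],[0,0,0],0.2],
  [[0,0,0.2],[0,0,0],0.2],
  [[0,0,0.15],[0,0,0],0.2],
  [[0,0,0.07],[0,0,0],0.2],
  [[0,0,0],[0,0,0],0.2],
])

```text
clock: 19.55
position: [0.6004, -0.0662, 0.224]
tool_rot: [-3.141, -0.001, 1.786]
force: [0.4, 0.1, -2.7]
grip_width: 0.0369
```

Call:
carry_out([
  [[-0.01,0.004,0.01],[0,0,0],0.2],
  [[0,0,0.008],[0,0,0],0.2],
  [[0,0,0.006],[0,0,0],0.2],
  [[0,0,0],[0,0,0],0.2],
])

```text
clock: 20.05
position: [0.6021, -0.069, 0.2186]
tool_rot: [3.141, 0.0, 1.785]
force: [-0.8, 0.0, -0.5]
grip_width: 0.0367
```

Call:
carry_out([
  [[0,0,0.004],[0,0,0],0.2],
  [[0,0,0.003],[0,0,0],0.2],
  [[0,0,0],[0,0,0],0.2],
])

```text
clock: 20.42
position: [0.6022, -0.069, 0.2182]
tool_rot: [3.141, 0.001, 1.785]
force: [-10.5, -1.5, 29.1]
grip_width: 0.0367
```

Call:
carry_out([
  [[0,0,-0.004],[0,0,0],0.2],
  [[0,0,0],[0,0,0],1],
  [[0,0,0],[0,0,0],1],
  [[0,0,0],[0,0,0],1],
  [[0,0,0],[0,0,0],1],
  [[0,0,-0.15],[0,0,0],1],
  [[0,0,-0.2],[0,0,0],1],
  [[0,0,-0.2],[0,0,0],1],
])

```text
clock: 21.42
position: [0.6018, -0.0689, 0.3563]
tool_rot: [-3.141, -0.0, 1.785]
force: [0.6, -0.4, 0.3]
grip_width: 0.0853
```

Call:
carry_out([
  [[0.1,-0.06,0],[0,0,0],1],
  [[0.2,-0.08,0],[0,0,0],1],
  [[0.2,-0.08,0],[0,0,0],1],
  [[0.2,-0.08,0],[0,0,0],1],
  [[0.2,-0.02,0],[0,0,0],1],
  [[0.2,0,0],[0,0,0],1],
  [[0.2,0,0],[0,0,0],1],
  [[0,0,0],[0,0,0],1],
])

```text
clock: 22.42
position: [0.4534, 0.2352, 0.3552]
tool_rot: [3.141, -0.002, 1.79]
force: [0.6, -1.0, -0.2]
grip_width: 0.0852
```

Call:
carry_out([
  [[0,0,0],[0,0,0],1],
  [[0,0,0],[0,0,0],1],
])

```text
clock: 22.68
position: [0.4551, 0.2306, 0.3549]
tool_rot: [-3.142, 0.0, 1.783]
force: [-0.1, -1.2, -0.4]
grip_width: 0.085
```

```bash
python3 - <<'E'
from h import *
f=grabw('w9')
t=imaging.grab_frame('top'); np.savez('top1.npz',**t); s=imaging.grab_frame('scene'); np.savez('scene1.npz',**s)
a=cv2.resize(f['pixels'][0:300,120:400],(373,400)); b=cv2.resize(t['pixels'][150:240,215:300],None,fx=4.44,fy=4.44,interpolation=2)
save(np.hstack([a,b]),'mix9')
print(b.shape)
E
```

```text
t 22.68 [0.4551 0.2306 0.3549] [-3.1415e+00  5.0000e-04  1.7834e+00] F [-0.1 -1.2 -0.4] w 0.085
(400, 377, 3)
```

View pics/mix9.png

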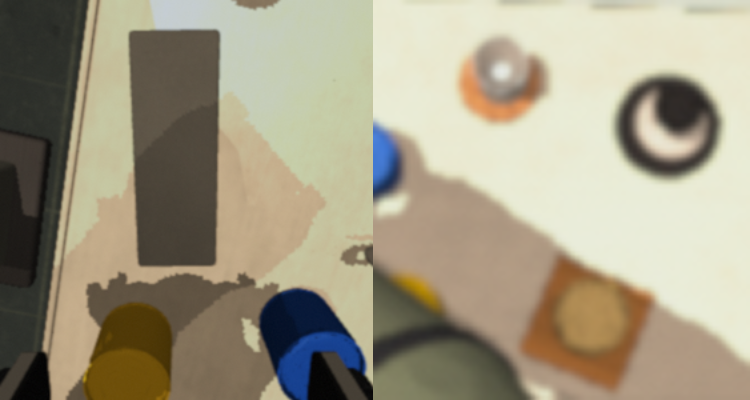

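All three stand upright on their places; the bare stone's corners in the left panel are at (129,30), (220,30), (138,266), (216,265). The right panel shows the foot at (670,123) in the mat at (668,127), the tin top at (592,317) and the jigger top at (502,66).

```bash
python3 - <<'E'
from h import *
t=dict(np.load('top1.npz')); q=lambda x,y:(215+(x-373)/4.44,150+y/4.44)
for n,xy,z in (('tampfoot',(670,123),.03),('mat',(668,127),.006),('tin',(592,317),.078),('wood',(588,323),.006),('jig',(502,66),.08),('cork',(502,82),.006)): print(n,cast(t,q(*xy),z)[0].round(4))
f=load('w9.npz'); c=np.array([(129,30),(220,30),(216,265),(138,266)])/1.332+[120,0]
k=cast(f,c,.023); print(k.round(4).tolist()); m=k.mean(0); d=k[0]+k[1]-k[2]-k[3]; print('mid',m,np.degrees(np.arctan2(d[1],d[0])),np.linalg.norm(d)/2,np.linalg.norm(k[0]-k[1]))
go([m[0],m[1],.178])
E
```

```text
tampfoot [ 0.5978 -0.0691  0.03  ]
mat [ 0.599  -0.0692  0.006 ]
tin [ 0.4387 -0.0084  0.078 ]
wood [ 0.4381 -0.007   0.006 ]
jig [0.6303 0.0646 0.08  ]
cork [0.6334 0.0671 0.006 ]
[[0.4001, 0.3472, 0.023], [0.4531, 0.3587, 0.023], [0.4859, 0.214, 0.023], [0.4325, 0.2017, 0.023]]
mid [0.44287178 0.28039453 0.023     ] 102.66966710852476 0.1487480959890129 0.05421197799392275
pose [0.455  0.2309 0.355 ] [3.1416e+00 2.0000e-04 1.7836e+00] units [ 0.204 -0.006  0.708]
```

Call:
carry_out([
  [[0.1,-0.003,0.05],[0,0,-0.002],1],
  [[0.104,-0.003,0.15],[0,0,0],1],
  [[0,0,0.2],[0,0,0],1],
  [[0,0,0.2],[0,0,0],1],
  [[0,0,0.1],[0,0,0],1],
  [[0,0,0],[0,0,0],1],
  [[0,0,0],[0,0,0],1],
])

```text
clock: 23.7
position: [0.4427, 0.2812, 0.181]
tool_rot: [3.141, -0.001, 1.791]
force: [0.6, 0.1, 0.1]
grip_width: 0.0855
```

Call:
carry_out([
  [[0,0,0.014],[0,0,0],1],
  [[0,0,0],[0,0,0],0.8],
  [[0,0,0],[0,0,0],0.6],
  [[0,0,0],[0,0,0],0.5],
  [[0,0,0],[0,0,0],0.5],
  [[0,0,0],[0,0,0],0.5],
  [[0,0,0],[0,0,0],0.5],
], force=80)

```text
clock: 24.58
position: [0.4424, 0.2811, 0.1773]
tool_rot: [3.141, 0.0, 1.791]
force: [-3.2, -3.6, 15.4]
grip_width: 0.0535
```

```bash
python3 - <<'E'
from h import *
f=load('w0.npz'); H,S,V=hsvm(f['pixels'])
n=blob(u8(V<45),(185,195,260,232)); F=blob(u8(V<45),(195,328,260,360))
print(cv2.boundingRect(n),cv2.boundingRect(F))
g=lambda c,lo,u0,u1:[np.median([(c[c[:,0]==u][:,1].max()+.5 if lo else c[c[:,0]==u][:,1].min()-.5) for u in range(u0,u1)])]
for a,b in ((200,206),(240,244)): pass
ni=g(n,1,212,240)[0]; fi=g(F,0,212,244)[0]; no=g(n,0,205,240)[0]; fo=g(F,1,212,244)[0]
un=n[:,0].min()/2+n[:,0].max()/2; uf=F[:,0].min()/2+F[:,0].max()/2
A=cast(f,(un,ni),.022)[0];B=cast(f,(uf,fi),.010)[0];C=cast(f,(uf,fo),.022)[0];D=cast(f,(un,no),0)[0]
print(ni,fi,no,fo,'inner',A.round(4),B.round(4),np.linalg.norm((A-B)[:2]),'mid',((A+B)/2).round(4)); 
print('outer',np.linalg.norm((D-C)[:2]),((D+C)/2).round(4)); d=A-B; print(np.degrees(np.arctan2(d[1],d[0])))
# bed edges
for v in (240,280,320):
    r=f['pixels'][v,195:260].max(1).astype(int); print(v,r[::2])
t=dict(np.load('top0.npz')); 
save(np.vstack([cv2.resize(f['pixels'][195:360,175:275],None,fx=3.4,fy=3.4,interpolation=2)]),'hold')
E
```

```text
(196, 207, 52, 25) (207, 335, 43, 16)
231.5 337.5 206.5 350.5 inner [ 0.4765 -0.2111  0.022 ] [ 0.5125 -0.3648  0.01  ] 0.15786728948505674 mid [ 0.4945 -0.288   0.016 ]
outer 0.1898102157050299 [ 0.4929 -0.2823  0.011 ]
103.16832435122998
240 [119 119 120 121 120 113  73  38  39  37  37  37  38  38  39  38  38  36
  38  36  37  37  42  83 115 121 121 119 121 119 120 122 123]
280 [122 123 123 122 123 123 122  91  42  38  39  38  37  38  37  38  38  37
  40  38  37  37  36  54 107 120 122 123 122 122 122 122 121]
320 [190 190 191 189 191 191 190 190 172 100  70  71  69  69  71  70  72  73
  70  70  69  70  70  70 128 179 191 191 190 191 190 190 191]
```

View pics/hold.png

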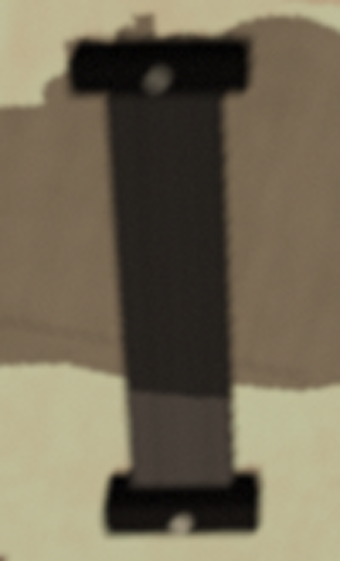

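The holder crop shows the near stop at x 70–248, y 42–93, the far stop at x 107–258, y 476–530, and the bed ending at y=487.

```bash
python3 - <<'E'
from h import *
f=load('w0.npz'); q=lambda x,y:(175+x/3.4,195+y/3.4)
A=cast(f,q(162,93),.022)[0]; B=cast(f,q(182,487),.010)[0]; C=cast(f,q(183,530),.022)[0]; D=cast(f,q(159,41),0)[0]
for n,a,b in (('inner',A,B),('outer',D,C)): d=a-b; print(n,np.linalg.norm(d[:2]),((a+b)/2).round(4),np.degrees(np.arctan2(d[1],d[0])))
for y,l,r in ((110,109,222),(300,121,228),(470,131,233)):
    k=cast(f,[q(l,y),q(r,y)],.010); print('bed w',np.linalg.norm(k[0]-k[1]).round(4),k.mean(0).round(4))
go([.442,.28,.33])
E
```

```text
inner 0.17024622737307676 [ 0.4946 -0.2828  0.016 ] 102.77613586071548
outer 0.18974830651838379 [ 0.4937 -0.2828  0.011 ] 103.81134991661534
bed w 0.0386 [ 0.478  -0.2111  0.01  ]
bed w 0.0388 [ 0.495  -0.2843  0.01  ]
bed w 0.0392 [ 0.5119 -0.358   0.01  ]
pose [0.4424 0.2811 0.1773] [3.1407e+00 3.0000e-04 1.7911e+00] units [-0.004 -0.002 -0.611]
```

Call:
carry_out([
  [[0,0,-0.05],[0,0,0],0.4],
  [[0,0,-0.15],[0,0,0],0.4],
  [[0,0,-0.2],[0,0,0],0.4],
  [[0,0,-0.2],[0,0,0],0.4],
  [[-0.1,0,0],[0,0,0],0.4],
  [[-0.2,-0.02,0],[0,0,0],0.4],
  [[-0.2,-0.02,0],[0,0,0],0.4],
  [[-0.2,-0.02,0],[0,0,0],0.4],
])

```text
clock: 25.58
position: [0.4656, 0.1054, 0.3269]
tool_rot: [-3.142, 0.0, 1.792]
force: [0.5, -0.8, -6.1]
grip_width: 0.053
```

Call:
carry_out([
  [[-0.2,-0.02,0],[0,0,-0.002],0.4],
  [[-0.2,-0.03,0],[0,0,0],0.4],
  [[-0.2,-0.03,0],[0,0,0],0.4],
  [[-0.2,-0.03,0],[0,0,0],0.4],
  [[-0.2,-0.03,0],[0,0,0],0.4],
  [[-0.2,-0.03,0],[0,0,0],0.4],
  [[-0.2,-0.03,0],[0,0,0],0.4],
  [[-0.14,-0.03,0],[0,0,0],0.4],
])

```text
clock: 26.58
position: [0.4955, -0.2834, 0.3267]
tool_rot: [-3.141, -0.0, 1.796]
force: [-0.6, 0.9, -5.6]
grip_width: 0.0528
```

Call:
carry_out([
  [[0,0,0],[0,0,0],0.4],
  [[0,0,0],[0,0,0],0.4],
  [[0,0,0],[0,0,0],0.4],
])

```text
clock: 26.95
position: [0.4962, -0.28, 0.3267]
tool_rot: [3.141, -0.0, 1.799]
force: [0.2, -0.4, -5.4]
grip_width: 0.0529
```

```bash
python3 - <<'E'
from h import *
go([.4943,-.2822,.20]); f=grabw('w10'); g=cv2.cvtColor(f['pixels'],cv2.COLOR_RGB2GRAY)
print(g[0:384:12,254].tolist())
E
```

```text
pose [ 0.4962 -0.28    0.3267] [ 3.1415e+00 -3.0000e-04  1.7991e+00] units [-0.007 -0.01   0.507]
t 26.95 [ 0.4962 -0.28    0.3267] [ 3.1415e+00 -3.0000e-04  1.7991e+00] F [ 0.2 -0.4 -5.4] w 0.0529
[197, 198, 196, 195, 197, 197, 21, 14, 69, 75, 78, 78, 78, 79, 80, 78, 78, 79, 78, 79, 80, 80, 78, 38, 38, 37, 37, 35, 35, 35, 34, 35]
```

```bash
python3 - <<'E'
from h import *
f=load('w10.npz'); g=cv2.cvtColor(f['pixels'],cv2.COLOR_RGB2GRAY)
for u in (215,240,268,290): print(u,g[60:110,u].tolist())
print(intool(f,[(254,v) for v in (80,85,90,95,100)],.172)[:,0])
print(intool(f,[(254,v) for v in (66,70,74)],.0)[:,0], 'stop N outer base expects ~',.0949)
E
```

```text
215 [199, 197, 198, 198, 196, 165, 81, 25, 20, 23, 24, 25, 24, 23, 22, 21, 20, 20, 21, 19, 18, 19, 15, 15, 31, 61, 83, 88, 86, 92, 127, 166, 177, 178, 177, 178, 177, 177, 177, 177, 176, 164, 127, 74, 44, 41, 48, 62, 78, 82]
240 [197, 196, 197, 199, 192, 155, 69, 20, 23, 23, 22, 23, 22, 25, 26, 26, 25, 22, 21, 21, 23, 21, 16, 13, 12, 25, 46, 67, 69, 70, 69, 70, 69, 70, 70, 69, 69, 70, 71, 69, 69, 67, 65, 59, 46, 42, 48, 66, 80, 82]
268 [199, 200, 201, 202, 199, 164, 74, 19, 19, 22, 21, 24, 25, 25, 24, 25, 25, 24, 25, 24, 23, 22, 19, 15, 15, 24, 35, 50, 66, 71, 70, 70, 70, 70, 70, 69, 69, 69, 69, 70, 69, 69, 65, 62, 52, 42, 47, 59, 74, 78]
290 [198, 199, 197, 199, 198, 198, 199, 199, 199, 198, 199, 199, 200, 200, 199, 198, 197, 197, 198, 198, 198, 191, 180, 177, 178, 179, 179, 178, 178, 179, 178, 177, 177, 176, 176, 174, 174, 176, 175, 177, 176, 165, 130, 76, 47, 41, 46, 60, 74, 79]
[0.0827 0.0811 0.0795 0.0778 0.0761]
[0.0933 0.0903 0.0872] stop N outer base expects ~ 0.0949
```

Call:
carry_out([
  [[-0.011,-0.008,0.1],[0,0,0],0.4],
  [[0,0,0.2],[0,0,0],0.4],
  [[0,0,0.13],[0,0,0],0.4],
  [[0,0,0],[0,0,0],0.4],
  [[0,0,0],[0,0,0],0.4],
])

```text
clock: 27.62
position: [0.4954, -0.2839, 0.2203]
tool_rot: [3.14, 0.001, 1.798]
force: [0.8, 0.0, -4.8]
grip_width: 0.0531
```

```bash
python3 - <<'E'
from h import *
go([.4948,-.2832,.20]); f=grabw('w11'); p=f['pixels']
save(cv2.resize(p[20:180,150:360],None,fx=3.5,fy=3.5,interpolation=2),'w11c')
E
```

```text
pose [ 0.4954 -0.2839  0.2203] [3.1404e+00 8.0000e-04 1.7981e+00] units [ 0.003 -0.002  0.081]
t 27.62 [ 0.4954 -0.2839  0.2203] [3.1404e+00 8.0000e-04 1.7981e+00] F [ 0.8  0.  -4.8] w 0.0531
```

View pics/w11c.png

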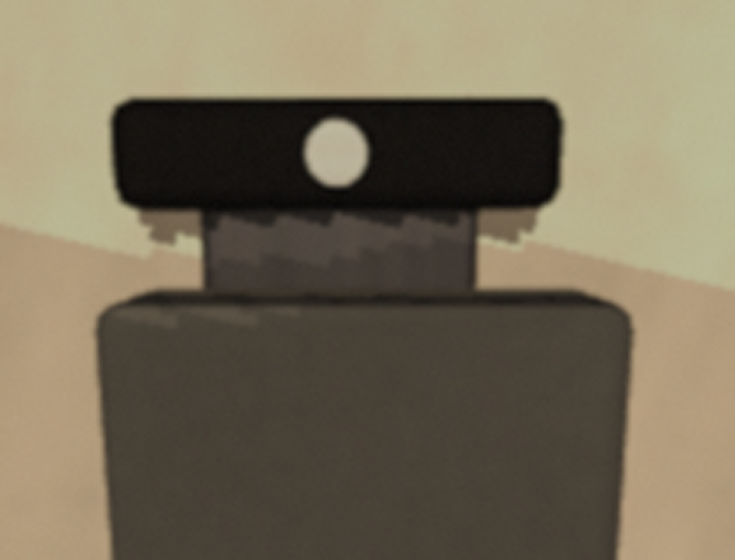

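The near stop spans x 113–560 and y 98–207 in the crop, the bed x 204–476, and the stone's end edge is at y≈307 (top) and 290 (bottom), x 98–631.

```bash
python3 - <<'E'
from h import *
f=load('w11.npz'); q=lambda x,y:(150+x/3.5,20+y/3.5)
b=.2203-.1773
print('stop in/out',intool(f,[q(336,207),q(336,98)],.022)[:,0],'stop y',intool(f,[q(113,150),q(560,150)],.022)[:,1])
print('stone end top',intool(f,[q(364,307)],b+.023)[0],'bot',intool(f,[q(364,290)],b)[0],'stone y',intool(f,[q(98,340),q(631,340)],b+.023)[:,1])
print('bed y',intool(f,[q(204,240),q(476,240)],.010)[:,1])
E
```

```text
stop in/out [0.0831 0.0964] stop y [-0.0326  0.0257]
stone end top [7.350e-02 1.000e-04 1.543e-01] bot [7.380e-02 1.000e-04 1.773e-01] stone y [-0.0268  0.0271]
bed y [-0.0227  0.0162]
```

Call:
carry_out([
  [[0.002,-0.011,0],[0,0,0],0.4],
  [[0,0,0.05],[0,0,0],0.4],
  [[0,0,0.05],[0,0,0],0.4],
  [[0,0,0.015],[0,0,0],0.4],
  [[0,0,0],[0,0,0],0.4],
  [[0,0,0],[0,0,0],0.4],
])

```text
clock: 28.42
position: [0.4921, -0.2843, 0.1903]
tool_rot: [3.141, 0.0, 1.798]
force: [-0.1, -0.5, -4.4]
grip_width: 0.0528
```

```bash
python3 - <<'E'
from h import *
go([.4927,-.284,.1873]); f=grabw('w12'); g=cv2.cvtColor(f['pixels'],cv2.COLOR_RGB2GRAY)
v=int(20+240/3.5)
for r in (88,92,96): print(r,g[r,190:310:2].tolist())
print(g[40:125,250].tolist())
E
```

```text
pose [ 0.4921 -0.2843  0.1903] [3.1414e+00 1.0000e-04 1.7975e+00] units [0.001 0.003 0.012]
t 28.43 [ 0.4921 -0.2843  0.1903] [3.1414e+00 1.0000e-04 1.7975e+00] F [-0.1 -0.5 -4.4] w 0.0528
88 [112, 102, 105, 106, 109, 112, 106, 107, 76, 50, 65, 67, 76, 75, 76, 76, 75, 75, 75, 74, 70, 72, 72, 73, 74, 74, 74, 75, 75, 75, 74, 75, 75, 78, 78, 77, 75, 74, 72, 75, 77, 73, 75, 74, 71, 73, 73, 75, 74, 73, 74, 73, 70, 71, 58, 67, 103, 106, 103, 106]
92 [157, 138, 125, 119, 179, 183, 182, 183, 136, 50, 69, 74, 76, 76, 75, 76, 76, 76, 74, 74, 74, 72, 72, 72, 72, 74, 75, 75, 74, 74, 76, 76, 75, 78, 77, 76, 74, 74, 73, 74, 77, 78, 76, 68, 70, 73, 72, 74, 73, 72, 72, 73, 71, 70, 55, 108, 179, 182, 176, 173]
96 [178, 180, 181, 182, 182, 181, 177, 174, 136, 51, 68, 73, 76, 75, 74, 74, 76, 75, 75, 73, 74, 67, 71, 71, 74, 74, 74, 75, 75, 76, 73, 69, 73, 76, 77, 70, 62, 60, 61, 64, 69, 73, 68, 60, 59, 60, 60, 62, 61, 61, 62, 68, 68, 68, 53, 126, 181, 179, 163, 160]
[173, 156, 102, 38, 15, 17, 16, 17, 20, 55, 119, 170, 183, 184, 183, 182, 182, 182, 182, 181, 180, 181, 182, 181, 182, 182, 182, 181, 181, 178, 177, 169, 129, 58, 17, 17, 16, 13, 12, 11, 10, 23, 37, 41, 43, 42, 55, 72, 74, 75, 75, 75, 76, 75, 76, 74, 73, 69, 70, 68, 63, 60, 56, 53, 48, 38, 41, 54, 66, 69, 71, 71, 67, 68, 67, 68, 68, 68, 68, 68, 68, 67, 68, 67, 68]
```

Call:
carry_out([
  [[0,0,0.006],[0,0,0],0.4],
  [[0,0,0.005],[0,0,0],0.4],
  [[0,0,0],[0,0,0],0.4],
])

```text
clock: 28.85
position: [0.492, -0.2843, 0.1874]
tool_rot: [-3.142, -0.0, 1.797]
force: [-0.3, 0.1, -4.0]
grip_width: 0.0533
```

Call:
carry_out([
  [[0,0,0.004],[0,0,0],0.4],
  [[0,0,0],[0,0,0],0.4],
])

```text
clock: 29.1
position: [0.492, -0.2843, 0.1873]
tool_rot: [-3.141, 0.001, 1.797]
force: [-5.6, 2.2, 15.7]
grip_width: 0.053
```

Call:
carry_out([
  [[0,0,0],[0,0,0],0.8],
  [[0,0,0],[0,0,0],1],
  [[0,0,0],[0,0,0],1],
  [[0,0,0],[0,0,0],1],
  [[0,0,-0.1],[0,0,0],1],
  [[0,0,-0.2],[0,0,0],1],
  [[0,0,-0.2],[0,0,0],1],
  [[0,0,-0.2],[0,0,0],1],
])

```text
clock: 30.1
position: [0.4918, -0.2842, 0.3631]
tool_rot: [-3.142, -0.0, 1.798]
force: [0.8, -0.8, -0.8]
grip_width: 0.0852
```

Call:
carry_out([
  [[0.2,0,-0.1],[0,0,0],1],
  [[0.2,0,-0.1],[0,0,0],1],
  [[0,0,0],[0,0,0],1],
  [[0,0,0],[0,0,0],1],
])

```text
clock: 30.6
position: [0.4695, -0.1873, 0.4114]
tool_rot: [-3.142, 0.001, 1.797]
force: [0.0, -0.5, -0.0]
grip_width: 0.0853
```

```bash
python3 - <<'E'
from h import *
f=grabw('w13'); t=imaging.grab_frame('top'); s=imaging.grab_frame('scene'); np.savez('top2.npz',**t)
a=f['pixels'][60:384,120:460]; b=cv2.resize(s['pixels'][140:290,170:380],(454,324),interpolation=2)
save(np.hstack([a,b]),'fin')
E
```

```text
t 30.6 [ 0.4695 -0.1873  0.4114] [-3.1415e+00  6.0000e-04  1.7973e+00] F [ 0.  -0.5 -0. ] w 0.0853
```

View pics/fin.png

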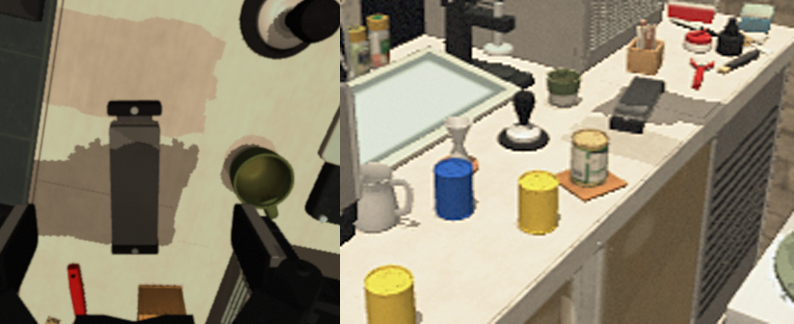

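Left panel: the stone lies in the holder with the near stop at y 100–116, the stone at about 122–243 and the far stop at 244–254. Right panel: the jigger, tin and tamper stand upright; pitcher and cup are untouched.

```bash
python3 - <<'E'
from h import *
f=load('w13.npz'); g=cv2.cvtColor(f['pixels'],cv2.COLOR_RGB2GRAY)
print('col',g[155:200,254].tolist()); print('far',g[290:325,254].tolist()); print('row',g[240,220:290].tolist())
E
```

```text
col [154, 156, 158, 157, 137, 85, 30, 9, 8, 11, 23, 52, 95, 126, 131, 130, 131, 132, 112, 70, 36, 43, 54, 56, 57, 56, 57, 59, 59, 49, 39, 47, 61, 70, 70, 70, 70, 71, 70, 70, 70, 70, 70, 70, 72]
far [41, 42, 42, 41, 41, 42, 40, 42, 42, 41, 41, 43, 42, 41, 33, 18, 9, 16, 41, 68, 81, 83, 79, 79, 122, 176, 186, 186, 185, 185, 186, 185, 185, 186, 185]
row [111, 112, 112, 112, 111, 110, 111, 112, 110, 99, 72, 47, 44, 44, 44, 44, 44, 46, 44, 44, 45, 45, 44, 46, 45, 45, 44, 45, 46, 45, 46, 43, 45, 45, 46, 47, 45, 46, 46, 44, 46, 47, 47, 45, 45, 46, 46, 46, 46, 46, 45, 45, 46, 45, 45, 45, 45, 45, 60, 90, 109, 111, 110, 111, 111, 111, 110, 109, 111, 111]
```

```bash
python3 - <<'E'
from h import *
f=load('w13.npz')
a=intool(f,[(254,174.7)],.022)[0][0]; s=intool(f,[(254,186.5),(254,304.3)],.033)[:,0]; o=intool(f,[(254,159.7)],0.0)[0][0]; fo=intool(f,[(254,313.8)],.022)[0][0]
print('near inner',a,'stone',s,'len',s[0]-s[1],'near gap',a-s[0],'far gap',s[1]-(a-.168),'outer',o,fo,'outer mid',(o+fo)/2,'stone mid',s.mean())
print('stone y',intool(f,[(230,240),(278.3,240)],.033)[:,1])
E
```

```text
near inner -0.0149 stone [-0.0249 -0.1737] len 0.1488 near gap 0.009999999999999998 far gap 0.009200000000000014 outer -0.0032 -0.196 outer mid -0.09960000000000001 stone mid -0.0993
stone y [-0.0267  0.0276]
```

The gaps to the two stops are 10.0 and 9.2 mm, so the stone is centred. Everything is in place and the gripper is clear, so I'm handing it in.

```bash
python3 -c "
from h import *
print(job.job_done())"
```

```text
the job is handed in; nothing more can be done
None
```

The job is handed in, at about 31 s on the robot's clock. I stood the jigger on the cork coaster, the tin on the wooden coaster and the tamper on the rubber mat, then laid the bare stone in its holder. I steered clear of the pitcher and the green cup.

- **Upright pieces:** the last pictures show all three standing. In the top view the tin and tamper were about 1 mm from centre. The jigger read about 4 mm off, within what I can judge from that blurred view; the closer wrist-camera check before release agreed with the cork's centre.
- **Stone:** it lies on the holder with gaps to the two stops of about 10.0 and 9.2 mm. Side to side it was within about 0.5 mm of the bed's centre just before I lowered it.
- **Disagreements:** the first views differed by about 3 mm on the holder's sideways position and about 5 mm lengthwise. I settled both with a close look at the near stop before lowering. My first numeric check of the wooden coaster under the held tin failed (the colour mask caught other things). Reading its corners by hand agreed with the earlier position.
- **Forces and pictures:** the largest force I read was about 31 N at the wrist, when the tamper touched down. I viewed 17 pictures against a budget of 14.

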